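# Set out the brass bushings for inspection

### The arm

A 6-joint arm with a two-finger parallel gripper is mounted at the origin on the work surface. World frame = base frame: x ahead of the robot, y to its left, z up, the work surface at z = 0. Lengths are in m, angles in rad, forces in N, time in s.
With the tool pointing down it reaches from about 0.425 to 0.95 m from the base axis. Payload 3.5 kg.
Tool frame: the origin (TCP) lies at the very end of the fingers, on their centre line; the grasp point (between the pads) lies 19 mm behind it; x points along the fingers, z is the direction in which the jaws open and shut, and the axes are right-handed (so a half turn about x gives the same grasp; the last joint's range is limited). The gripper opens to 85 mm and grips with 20 to 120 N. Pads are 22 mm wide; open, the fingers measure 114 mm over their backs; the gripper's body (76 mm by 85 mm) begins 54 mm behind the grasp point. The pads swing forward as they close: fully open they stand 13 mm farther back than shut.
Start: joints at [-1.316, 0.286, 1.577, -0, 1.279, -0.15], TCP at [0.266, -0.62, 0.206] pointing down, gripper open.
Joint ranges: [-2.77, 2.77], [-0.9, 2.22], [0.21, 2.48], [-1.53, 4.67], [0.24, 2.81], [-2.84, 2.84]. Speed limits (rad/s): [2.79, 2.79, 3.14, 3.14, 3.14, 3.14].

### API

Orientations are given as a unit quaternion [x, y, z, w].
In Python, from plant import ctrl, cams gives the robot as it stands.
- The arm moves only by the tool play_rows, never from a script. Its argument "rows" is a list of rows, each a list of 3 entries, a list of its own where there are three numbers: the opening in per cent of the stroke, from 0 (shut) to 100 (fully open), then the shift along the tool's x, y, z in units of 0.3 m (1.0 is 0.3 m), then the turn, a rotation vector about the tool's x, y, z in units of pi/2 rad (1.0 is pi/2 rad). A call has 1 to 10 rows; each row is the pose to reach, as a shift and turn from the pose commanded when the call began, along the tool's axes at that moment; what a row does not reach only later rows make up. A row lasts 1/12 s, in which the tool goes at most 41.7 mm and 7.16 degrees, less where a joint would pass 70% of its speed; a pose out of reach is approached as far as the arm can. A call with a number of a shift or a turn outside -1 to 1 is refused whole. A call with a gripper value outside its range is refused whole. The fingers move at their own pace and stop on an object; "force" is the grip in N (left out, the last holds). Time passes only in rows, so rows that repeat a pose let the fingers close. It gives the time, the measured TCP pose, the force and the opening at its end, in the units of the state.
- ctrl.get_state(): the state, without advancing time (a new reading comes with each control period).
- cams.read_camera(name): name is "side" or "top"; returns a dict with "color" (420x560x3 uint8, red, green, blue), "fx", "fy", "cx", "cy" (pixels), "k1" (the pictures are not rectified: a ray, as slopes to the right and down, at radius r is drawn at 1 + k1 r^2 times it, then the intrinsics apply), "view" (4x4, takes a point from world to camera coordinates). Camera axes: x right, y down, z forward; pixel columns grow to the right and rows downward; lengths in m; the calibration is good to about 2 mm. A picture is of the moment at which its call begins. There is no depth.
- ctrl.sign_off(): hands the job in, once; it reports no verdict.
The state is a dict: "time": time; "qpos": joint angles; "dq": joint speeds; "joint_efforts": joint torques, N m; "eef_pos": TCP position; "tcp_rot": TCP orientation; "contact_force": force on the tool from outside, world axes, zero at the start; "wrist_torque": the same for the moment, N m; "opening": opening from 0.0 (shut) to 1.0 (fully open).
Only numpy, scipy, OpenCV 4.12 (cv2) and the standard library are available. Lean on these libraries where they do the work, as an engineer would, in place of code of your own. Each camera call takes 0.05 s, during which the arm holds its last target. There are 200 camera calls.

### The job

Steel bushings have got mixed in with the brass ones on the inspection bench. Take the four brass bushings one after another, the largest first and on down to the smallest, and set each down upright in the blue dish of its own size: the largest in the largest dish, and so on down to the smallest in the smallest. Set them down without dropping them, and leave the two steel bushings standing where they are.

Things in the scene. Friction and masses are not known exactly. Their poses are not given: they have to be found in the camera images.
- brass_xl: The largest brass: a yellow brass flanged bushing standing upright on its flange: flange 56 mm diameter and 8 mm thick, above it a round neck 44 mm diameter, 45 mm tall in all; round, so any grasp direction on the neck will do. Origin: centre of the underside; z up along its axis.
- brass_l: The second largest brass: a yellow brass flanged bushing standing upright on its flange: flange 46 mm diameter and 8 mm thick, above it a round neck 34 mm diameter, 45 mm tall in all; round, so any grasp direction on the neck will do. Origin: centre of the underside; z up along its axis.
- brass_m: The third largest brass: a yellow brass flanged bushing standing upright on its flange: flange 36 mm diameter and 8 mm thick, above it a round neck 24 mm diameter, 45 mm tall in all; round, so any grasp direction on the neck will do. Origin: centre of the underside; z up along its axis.
- brass_s: The smallest brass: a yellow brass flanged bushing standing upright on its flange: flange 26 mm diameter and 8 mm thick, above it a round neck 14 mm diameter, 45 mm tall in all; round, so any grasp direction on the neck will do. Origin: centre of the underside; z up along its axis.
- steel_l: Bystander, to be left alone: a silver-grey steel flanged bushing standing upright on its flange: flange 46 mm diameter and 8 mm thick, above it a round neck 34 mm diameter, 45 mm tall in all; round, so any grasp direction on the neck will do. Origin: centre of the underside; z up along its axis.
- steel_m: Bystander, to be left alone: a silver-grey steel flanged bushing standing upright on its flange: flange 36 mm diameter and 8 mm thick, above it a round neck 24 mm diameter, 45 mm tall in all; round, so any grasp direction on the neck will do. Origin: centre of the underside; z up along its axis.
- dish_xl: The largest dish: round open blue plastic dish fixed to the bench, inner diameter 72 mm, outer 80 mm, floor 3 mm thick, rim 9 mm above the bench. Meant for the 56 mm brass bushing. Origin: centre of its underside on the bench; z up.
- dish_l: The second largest dish: round open blue plastic dish fixed to the bench, inner diameter 62 mm, outer 70 mm, floor 3 mm thick, rim 9 mm above the bench. Meant for the 46 mm brass bushing. Origin: centre of its underside on the bench; z up.
- dish_m: The third largest dish: round open blue plastic dish fixed to the bench, inner diameter 52 mm, outer 60 mm, floor 3 mm thick, rim 9 mm above the bench. Meant for the 36 mm brass bushing. Origin: centre of its underside on the bench; z up.
- dish_s: The smallest dish: round open blue plastic dish fixed to the bench, inner diameter 42 mm, outer 50 mm, floor 3 mm thick, rim 9 mm above the bench. Meant for the 26 mm brass bushing. Origin: centre of its underside on the bench; z up.
There are look-alikes about, which are no part of the job. What is shaped like the brass_l but green is not meant.

How it is judged:
By the outcome, as a careful person would: the job done as asked, in the order asked, and still so for the second after the job is handed in, with the robot touching nothing.
It also fails if it takes over 109 s, if anything falls off the work surface, if the arm or the gripper's body presses on something with over 40 N, if the wrist force passes 120 N, or if a joint passes its speed limit or range.

## Working session

There is one attempt and no reset: what is moved stays moved. The work goes in short steps, Python scripts to look and compute and a tool call to move; the robot and the scene stay as the last step left them, time stands still between calls to the robot, and variables do not carry over. Pictures are saved under pics/ and viewed, about 12 in all and at most 16, crops included, and the job is handed in when it is done.

Besides the shell and the picture viewer there is one more tool, called after "Request:" in YAML: its name, and indented under it one key for each argument. play_rows: Moves the arm, as the interface text tells. Shifts and turns lie within -1 to 1; 1 stands for 0.3 m of shift or pi/2 rad of turn. Its arguments: {"type":"object","properties":{"rows":{"type":"array"},"force":{"type":"number"}},"required":["rows"]}

```bash
mkdir -p pics; ls; python3 - <<'E'
from plant import ctrl,cams
import cv2,numpy as np
s=ctrl.get_state();print(s)
for n in("top","side"):
    c=cams.read_camera(n);cv2.imwrite(f"pics/{n}0.png",c["color"][:,:,::-1]);print(n,{k:c[k] for k in("fx","fy","cx","cy","k1")},np.round(c["view"],4).tolist())
    np.savez(f"{n}0.npz",**c)
E
```

```text
pics
{'time': 0.0, 'qpos': array([-1.31601509e+00,  2.87207411e-01,  1.57815749e+00,  9.21527400e-07,
        1.27856990e+00, -1.49983837e-01]), 'dq': array([ 1.92619375e-03,  1.23847411e-03,  1.03748656e-03, -9.65229702e-05,
       -4.12350330e-04,  1.17932706e-03]), 'joint_efforts': array([ 4.12366635e-04, -4.05973113e+01, -2.92626661e+01, -1.34587840e-04,
        5.85052432e-03, -1.32680708e-05]), 'eef_pos': array([ 0.2656758 , -0.6197549 ,  0.20442996]), 'tcp_rot': array([ 0.38984743,  0.59091187, -0.38873884,  0.58968149]), 'contact_force': array([-0.31067251, -0.02180464,  0.96145828]), 'wrist_torque': array([ 0.01405384, -0.00438255, -0.02884322]), 'opening': 1.0004317061858088}
top {'fx': 492.6643633396577, 'fy': 492.6643633396577, 'cx': 280.1082097969596, 'cy': 217.733524934321, 'k1': -0.17530655730039454} [[0.0045, -1.0, 0.0071, 0.0166], [-0.9941, -0.0053, -0.1081, 0.5543], [0.1082, -0.0066, -0.9941, 0.9942], [0.0, 0.0, 0.0, 1.0]]
side {'fx': 519.6036551437835, 'fy': 519.6036551437835, 'cx': 279.5761148140864, 'cy': 205.86442125539435, 'k1': -0.1178962021739002} [[-0.9829, -0.1831, -0.018, 0.5124], [-0.1112, 0.6691, -0.7348, 0.0747], [0.1466, -0.7202, -0.6781, 0.9782], [0.0, 0.0, 0.0, 1.0]]
```

View pics/top0.png

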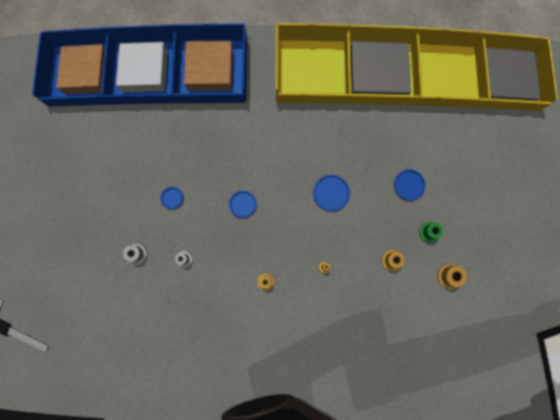

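View pics/side0.png

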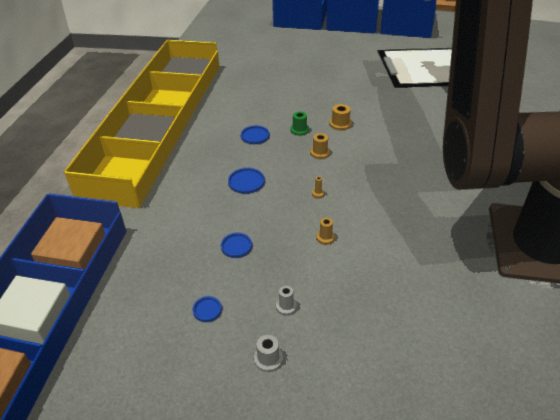

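The top view shows the blue dishes at (332,193), (410,185), (243,205) and (172,198). Brass bushings are at (452,277), (393,261), (265,283) and (325,267). Steel ones are at (135,254) and (183,259), and the green look-alike is at (431,232). I'll fit model silhouettes in both cameras to get positions, and make one enlarged crop.

```bash
cat > h.py <<'E'
import numpy as np,cv2
from scipy.optimize import least_squares
def proj(c,P):
    p=np.c_[P,np.ones(len(P))]@c["view"].T; s=p[:,:2]/p[:,2:3]
    s=s*(1+c["k1"]*(s**2).sum(1,keepdims=True))
    return s*[float(c["fx"]),float(c["fy"])]+[float(c["cx"]),float(c["cy"])]
def ray(c,u,z):  # pixel -> world point at height z
    return least_squares(lambda q:proj(c,np.array([[q[0],q[1],z]]))[0]-u,[.6,0]).x
def rings(rz):
    a=np.linspace(0,2*np.pi,60,endpoint=False)
    return np.vstack([np.c_[r*np.cos(a),r*np.sin(a),0*a+z] for r,z in rz])
def bush(f,z0=0): return [rings([(f/2,z0),(f/2,z0+.008)]),rings([(f/2-.006,z0+.008),(f/2-.006,z0+.045)])]
def dish(o): return [rings([(o/2,0),(o/2,.009)])]
def cen(c,parts,xy):
    m=np.zeros((1680,2240),np.uint8)
    for P in parts:
        q=proj(c,P+[xy[0],xy[1],0]); cv2.fillPoly(m,[cv2.convexHull(np.round(q*4+1.5).astype(np.int32))],1)
    M=cv2.moments(m,True); return np.array([M["m10"]/M["m00"],M["m01"]/M["m00"]])/4-.375, M["m00"]/16
def mask(c,col):
    H=cv2.cvtColor(c["color"],cv2.COLOR_RGB2HSV); h,s,v=cv2.split(H)
    k={"blue":(h>105)&(h<125)&(s>130),"brass":(h>8)&(h<28)&(s>100),"green":(h>45)&(h<85)&(s>100),"steel":(s<30)&(v>150)}[col]
    return k.astype(np.uint8)
def comps(c,col,fill=True):
    cs,_=cv2.findContours(mask(c,col),cv2.RETR_EXTERNAL,cv2.CHAIN_APPROX_NONE); out=[]
    for k in cs:
        m=np.zeros(c["color"].shape[:2],np.uint8); cv2.drawContours(m,[k],-1,1,-1); M=cv2.moments(m,True)
        if 40<M["m00"]<3000: out.append((np.array([M["m10"],M["m01"]])/M["m00"],M["m00"]))
    return out
def locate(c,parts,near,cs):
    xy=ray(c,near,.015); 
    u,A=min(cs,key=lambda t:np.hypot(*(t[0]-cen(c,parts,xy)[0])))
    for _ in range(4): xy=xy+ray(c,u,.015)-ray(c,cen(c,parts,xy)[0],.015)
    return xy,u,A,cen(c,parts,xy)[1]
E
cat > m.py <<'E'
from h import *
t=dict(np.load("top0.npz"));s=dict(np.load("side0.npz"))
O={"brass_xl":(.056,(452,277)),"brass_l":(.046,(393,261)),"brass_m":(.036,(265,283)),"brass_s":(.026,(325,267)),"green":(.046,(431,232)),"steel_l":(.046,(135,254)),"steel_m":(.036,(183,259)),
"dish_xl":(.08,(332,193)),"dish_l":(.07,(410,185)),"dish_m":(.06,(243,205)),"dish_s":(.05,(172,198))}
for n,(d,p) in O.items():
    parts=dish(d) if "dish" in n else bush(d); col={"d":"blue","b":"brass","g":"green","s":"steel"}[n[0]]
    a=locate(t,parts,p,comps(t,col)); x=a[0]
    near=cen(s,parts,x)[0]; b=locate(s,parts,near,comps(s,col))
    print(n,"top",x.round(4),"area %d model %d"%a[2:],"| side",b[0].round(4),"area %d model %d"%b[2:],b[1].round())
E
python3 m.py; python3 -c "
import cv2;i=cv2.imread('pics/top0.png')[160:300,110:480];cv2.imwrite('pics/crop0.png',cv2.resize(i,None,fx=2.1,fy=2.1,interpolation=2))"
```

```text
brass_xl top [ 0.4325 -0.3488] area 574 model 614 | side [ 0.4326 -0.3474] area 456 model 492 [340. 117.]
brass_l top [ 0.4674 -0.2199] area 378 model 404 | side [ 0.4676 -0.2191] area 395 model 419 [320. 146.]
brass_m top [0.4218 0.0496] area 221 model 237 | side [0.4223 0.0502] area 369 model 403 [325. 231.]
brass_s top [ 0.4529 -0.0742] area 113 model 128 | side [ 0.4535 -0.0735] area 174 model 201 [318. 188.]
green top [ 0.5283 -0.3041] area 360 model 416 | side [ 0.5288 -0.3031] area 328 model 374 [299. 124.]
steel_l top [0.479  0.3382] area 152 model 417 | side [0.4817 0.3483] area 72 model 906 [263. 364.]
steel_m top [0.4789 0.3383] area 152 model 263 | side [0.4818 0.348 ] area 72 model 591 [263. 364.]
dish_xl top [ 0.6117 -0.0904] area 1018 model 1110 | side [ 0.6126 -0.0896] area 724 model 807 [246. 180.]
dish_l top [ 0.6311 -0.2625] area 742 model 828 | side [ 0.6313 -0.2612] area 406 model 473 [255. 134.]
dish_m top [0.5861 0.1   ] area 571 model 639 | side [0.587  0.1009] area 606 model 681 [236. 245.]
dish_s top [0.5994 0.2536] area 382 model 443 | side [0.6001 0.2542] area 576 model 651 [207. 308.]
```

View pics/crop0.png

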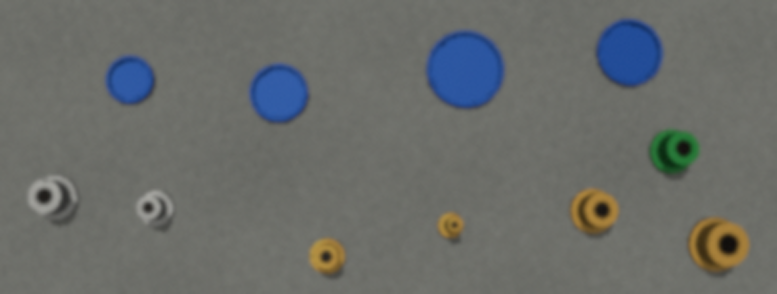

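Both cameras agree to 1.5 mm, and the silhouette areas rank the sizes correctly. The four brass bushings differ clearly in size, and the green one at (431,232) and the steel pair at (135,254) and (183,259) are excluded by colour. Next I'll write a move calculator.

```bash
cat > go.py <<'E'
import sys,numpy as np
from plant import ctrl
from scipy.spatial.transform import Rotation as R
T={"xl":(.4325,-.3481),"l":(.4675,-.2195),"m":(.4220,.0499),"s":(.4532,-.0738),"dxl":(.6122,-.0900),"dl":(.6312,-.2618),"dm":(.5865,.1004),"ds":(.5997,.2539)}
s=ctrl.get_state();r=R.from_quat(s["tcp_rot"]);p=s["eef_pos"]
print("t %.2f"%s["time"],p.round(4),"open %.3f"%s["opening"],"F",s["contact_force"].round(1),"q6 %.2f"%s["qpos"][5])
if "-a" in sys.argv: print(r.as_matrix().round(3))
for a in sys.argv[1:]:
    if a in T:
        z=float(sys.argv[sys.argv.index(a)+1]); print(a,"shift",(r.inv().apply(np.r_[T[a],z]-p)/.3).round(4))
E
python3 go.py -a xl 0.12
```

```text
t 0.10 [ 0.2657 -0.6198  0.2045] open 1.002 F [-0.  -0.3  0.6] q6 -0.15
[[-0.001  0.919  0.394]
 [ 0.002  0.394 -0.919]
 [-1.     0.    -0.002]]
xl shift [ 0.2834  0.8676 -0.6129]
```

Request:
play_rows:
  rows:
    - [100, [0.28, 0.868, -0.613], [0, 0, 0]]
    - [100, [0.28, 0.868, -0.613], [0, 0, 0]]
    - [100, [0.28, 0.868, -0.613], [0, 0, 0]]
    - [100, [0.28, 0.868, -0.613], [0, 0, 0]]
    - [100, [0.28, 0.868, -0.613], [0, 0, 0]]
    - [100, [0.28, 0.868, -0.613], [0, 0, 0]]
    - [100, [0.28, 0.868, -0.613], [0, 0, 0]]
    - [100, [0.28, 0.868, -0.613], [0, 0, 0]]
    - [100, [0.28, 0.868, -0.613], [0, 0, 0]]
    - [100, [0.28, 0.868, -0.613], [0, 0, 0]]
  force: 40

```text
time: 0.93
eef_pos: [0.433, -0.3465, 0.1205]
tcp_rot: [0.388, 0.592, -0.388, 0.59]
contact_force: [0.1, -0.2, 0.1]
opening: 0.995
```

```bash
python3 go.py xl 0.013
```

```text
t 0.93 [ 0.433  -0.3465  0.1205] open 0.995 F [ 0.1 -0.2  0.1] q6 0.30
xl shift [ 0.3585 -0.0031  0.005 ]
```

Request:
play_rows:
  rows:
    - [100, [0.1, -0.003, 0.005], [0, 0, 0]]
    - [100, [0.2, -0.003, 0.005], [0, 0, 0]]
    - [100, [0.28, -0.003, 0.005], [0, 0, 0]]
    - [100, [0.33, -0.003, 0.005], [0, 0, 0]]
    - [100, [0.358, -0.003, 0.005], [0, 0, 0]]
    - [100, [0.358, -0.003, 0.005], [0, 0, 0]]
    - [100, [0.358, -0.003, 0.005], [0, 0, 0]]
    - [100, [0.358, -0.003, 0.005], [0, 0, 0]]

```text
time: 1.6
eef_pos: [0.4332, -0.3522, 0.016]
tcp_rot: [0.389, 0.589, -0.39, 0.591]
contact_force: [-0.1, 0.5, 0.2]
opening: 0.998
```

```bash
python3 go.py xl 0.013; python3 -c "
from plant import cams;import cv2
c=cams.read_camera('side');i=c['color'][60:210,230:430,::-1];cv2.imwrite('pics/g1.png',cv2.resize(i,None,fx=3.5,fy=3.5))"
```

```text
t 1.60 [ 0.4332 -0.3522  0.016 ] open 0.998 F [-0.1  0.5  0.2] q6 0.30
xl shift [ 0.0101  0.0032 -0.0135]
```

View pics/g1.png

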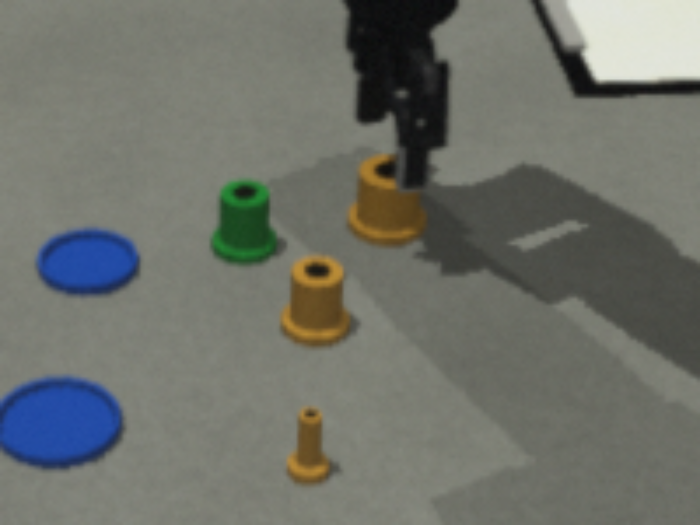

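```bash
python3 -c "
from plant import cams,ctrl
for i in range(4):
    s=ctrl.get_state();print(s['eef_pos'].round(4),s['tcp_rot'].round(4),s['qpos'].round(4));cams.read_camera('side')"
```

```text
[ 0.4334 -0.3521  0.0162] [ 0.3891  0.5891 -0.3898  0.5913] [-0.864   0.2664  1.986  -0.      0.8859  0.3026]
[ 0.4334 -0.3519  0.0162] [ 0.389   0.5891 -0.3897  0.5914] [-0.8637  0.2663  1.9862 -0.      0.8858  0.3026]
[ 0.4333 -0.3516  0.016 ] [ 0.389   0.5893 -0.3896  0.5913] [-8.6350e-01  2.6630e-01  1.9866e+00 -1.0000e-04  8.8580e-01  3.0260e-01]
[ 0.4332 -0.3513  0.0157] [ 0.389   0.5895 -0.3895  0.5911] [-0.8634  0.2665  1.9869 -0.      0.8858  0.3026]
```

```bash
cat > go.py <<'E'
# go.py "sx,sy,sz" [target z]: log the last shift played, print the state and the next shift from the commanded pose
import sys,numpy as np,os
from plant import ctrl
T={"xl":(.4325,-.3481),"l":(.4675,-.2195),"m":(.4220,.0499),"s":(.4532,-.0738),"dxl":(.6122,-.0900),"dl":(.6312,-.2618),"dm":(.5865,.1004),"ds":(.5997,.2539)}
M=np.array([[0,.919,.394],[0,.394,-.919],[-1,0,0]])
C=np.load("cmd.npy") if os.path.exists("cmd.npy") else np.array([.4327,-.3502,.0146])
C=C+.3*M@np.array(eval(sys.argv[1])); np.save("cmd.npy",C)
s=ctrl.get_state()
print("t %.2f"%s["time"],"meas",s["eef_pos"].round(4),"cmd",C.round(4),"open %.3f"%s["opening"],"F",s["contact_force"].round(1),"q6 %.2f"%s["qpos"][5])
for a,z in zip(sys.argv[2::2],sys.argv[3::2]):
    print(a,"shift",(M.T@(np.r_[T[a],float(z)]-C)/.3).round(3))
E
python3 go.py 0,0,0 xl .0135
```

```text
t 1.85 meas [ 0.433  -0.3511  0.0155] cmd [ 0.4327 -0.3502  0.0146] open 0.999 F [ 0.3  0.6 -0.1] q6 0.30
xl shift [ 0.004  0.002 -0.007]
```

Request:
play_rows:
  rows:
    - [100, [0.004, 0.003, -0.006], [0, 0, 0]]
    - [100, [0.004, 0.003, -0.006], [0, 0, 0]]
    - [100, [0.004, 0.003, -0.006], [0, 0, 0]]
    - [80, [0.004, 0.003, -0.006], [0, 0, 0]]
    - [65, [0.004, 0.003, -0.006], [0, 0, 0]]
    - [40, [0.004, 0.003, -0.006], [0, 0, 0]]
    - [40, [0.004, 0.003, -0.006], [0, 0, 0]]
    - [40, [0.004, 0.003, -0.006], [0, 0, 0]]
    - [40, [0.004, 0.003, -0.006], [0, 0, 0]]
    - [40, [0.004, 0.003, -0.006], [0, 0, 0]]
  force: 40

```text
time: 2.68
eef_pos: [0.4326, -0.3482, 0.0136]
tcp_rot: [0.389, 0.591, -0.389, 0.59]
contact_force: [-1.1, 3.3, 5.8]
opening: 0.485
```

```bash
python3 go.py .004,.003,-.006 xl .11 dxl .11
```

```text
t 2.68 meas [ 0.4326 -0.3482  0.0136] cmd [ 0.4328 -0.3482  0.0134] open 0.485 F [-1.1  3.3  5.8] q6 0.31
xl shift [-0.322 -0.001 -0.001]
dxl shift [-0.322  0.889 -0.555]
```

Request:
play_rows:
  rows:
    - [0, [0, 0, 0], [0, 0, 0]]
    - [0, [0, 0, 0], [0, 0, 0]]
    - [0, [0, 0, 0], [0, 0, 0]]
    - [0, [-0.05, 0, 0], [0, 0, 0]]
    - [0, [-0.12, 0, 0], [0, 0, 0]]
    - [0, [-0.2, 0, 0], [0, 0, 0]]
    - [0, [-0.28, 0, 0], [0, 0, 0]]
    - [0, [-0.322, 0, 0], [0, 0, 0]]
    - [0, [-0.322, 0, 0], [0, 0, 0]]
  force: 50

```text
time: 3.43
eef_pos: [0.434, -0.3503, 0.1125]
tcp_rot: [0.389, 0.588, -0.39, 0.592]
contact_force: [0.9, 0.0, -3.9]
opening: 0.474
```

```bash
python3 go.py -.322,0,0 dxl .11
```

```text
t 3.43 meas [ 0.434  -0.3503  0.1125] cmd [ 0.4328 -0.3482  0.11  ] open 0.474 F [ 0.9  0.  -3.9] q6 0.31
dxl shift [ 0.     0.889 -0.555]
```

Request:
play_rows:
  rows:
    - [0, [0, 0.07, -0.045], [0, 0, 0]]
    - [0, [0, 0.17, -0.105], [0, 0, 0]]
    - [0, [0, 0.28, -0.175], [0, 0, 0]]
    - [0, [0, 0.39, -0.243], [0, 0, 0]]
    - [0, [0, 0.5, -0.312], [0, 0, 0]]
    - [0, [0, 0.61, -0.381], [0, 0, 0]]
    - [0, [0, 0.72, -0.45], [0, 0, 0]]
    - [0, [0, 0.81, -0.506], [0, 0, 0]]
    - [0, [0, 0.87, -0.543], [0, 0, 0]]
    - [0, [0, 0.889, -0.555], [0, 0, 0]]

```text
time: 4.27
eef_pos: [0.6124, -0.0869, 0.1068]
tcp_rot: [0.388, 0.592, -0.388, 0.59]
contact_force: [-0.3, -0.5, -3.5]
opening: 0.478
```

```bash
python3 go.py 0,.889,-.555 dxl .03; python3 -c "
from plant import cams;import cv2
c=cams.read_camera('side');cv2.imwrite('pics/s1.png',c['color'][:,:,::-1])"
```

```text
t 4.27 meas [ 0.6124 -0.0869  0.1068] cmd [ 0.6123 -0.0901  0.11  ] open 0.478 F [-0.3 -0.5 -3.5] q6 0.86
dxl shift [ 0.267 -0.    -0.   ]
```

View pics/s1.png

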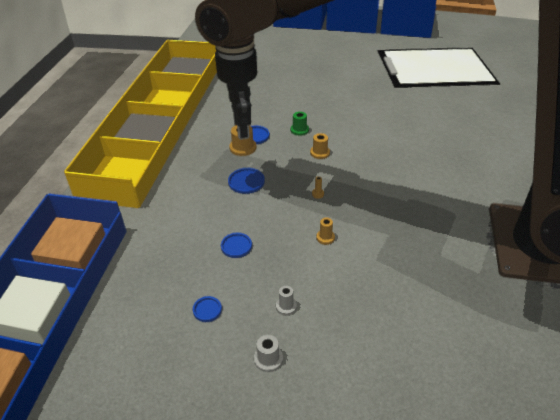

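The largest bushing hangs upright in the jaws at (242,140), above its dish at (246,180). Lowering it now.

Request:
play_rows:
  rows:
    - [0, [0, 0, 0], [0, 0, 0]]
    - [0, [0.08, 0, 0], [0, 0, 0]]
    - [0, [0.16, 0, 0], [0, 0, 0]]
    - [0, [0.22, 0, 0], [0, 0, 0]]
    - [0, [0.26, 0, 0], [0, 0, 0]]
    - [0, [0.277, 0, 0], [0, 0, 0]]
    - [0, [0.277, 0, 0], [0, 0, 0]]
    - [0, [0.277, 0, 0], [0, 0, 0]]
    - [0, [0.277, 0, 0], [0, 0, 0]]
    - [0, [0.277, 0, 0], [0, 0, 0]]

```text
time: 5.15
eef_pos: [0.6135, -0.091, 0.0285]
tcp_rot: [0.39, 0.589, -0.389, 0.591]
contact_force: [0.4, 0.0, -4.7]
opening: 0.473
```

```bash
python3 go.py .277,0,0 dxl .0165
```

```text
t 5.15 meas [ 0.6135 -0.091   0.0285] cmd [ 0.6123 -0.0901  0.0269] open 0.473 F [ 0.4  0.  -4.7] q6 0.86
dxl shift [ 0.035 -0.    -0.   ]
```

Request:
play_rows:
  rows:
    - [0, [0.01, 0, 0], [0, 0, 0]]
    - [0, [0.018, 0, 0], [0, 0, 0]]
    - [0, [0.024, 0, 0], [0, 0, 0]]
    - [0, [0.029, 0, 0], [0, 0, 0]]
    - [0, [0.032, 0, 0], [0, 0, 0]]
    - [0, [0.034, 0, 0], [0, 0, 0]]
    - [0, [0.034, 0, 0], [0, 0, 0]]
    - [0, [0.034, 0, 0], [0, 0, 0]]
    - [0, [0.034, 0, 0], [0, 0, 0]]
    - [0, [0.034, 0, 0], [0, 0, 0]]

```text
time: 5.98
eef_pos: [0.6122, -0.0904, 0.0168]
tcp_rot: [0.389, 0.59, -0.389, 0.59]
contact_force: [-2.2, 0.4, 0.6]
opening: 0.474
```

```bash
python3 go.py .034,0,0 dxl .0165
```

```text
t 5.98 meas [ 0.6122 -0.0904  0.0168] cmd [ 0.6123 -0.0901  0.0167] open 0.474 F [-2.2  0.4  0.6] q6 0.86
dxl shift [ 0.001 -0.    -0.   ]
```

Request:
play_rows:
  rows:
    - [55, [0, 0, 0], [0, 0, 0]]
    - [65, [0, 0, 0], [0, 0, 0]]
    - [100, [0, 0, 0], [0, 0, 0]]
    - [100, [0, 0, 0], [0, 0, 0]]
    - [100, [0, 0, 0], [0, 0, 0]]
    - [100, [-0.06, 0, 0], [0, 0, 0]]
    - [100, [-0.14, 0, 0], [0, 0, 0]]
    - [100, [-0.24, 0, 0], [0, 0, 0]]
    - [100, [-0.31, 0, 0], [0, 0, 0]]
    - [100, [-0.31, 0, 0], [0, 0, 0]]

```text
time: 6.82
eef_pos: [0.6162, -0.0917, 0.116]
tcp_rot: [0.39, 0.586, -0.388, 0.594]
contact_force: [1.6, -0.4, 1.0]
opening: 1.0
```

```bash
python3 go.py -.31,0,0 l .11 l .013
```

```text
t 6.82 meas [ 0.6162 -0.0917  0.116 ] cmd [ 0.6123 -0.0901  0.1097] open 1.000 F [ 1.6 -0.4  1. ] q6 0.86
l shift [-0.001 -0.614  0.206]
l shift [ 0.322 -0.614  0.206]
```

Request:
play_rows:
  rows:
    - [100, [0, -0.06, 0.02], [0, 0, 0]]
    - [100, [0, -0.16, 0.054], [0, 0, 0]]
    - [100, [0, -0.28, 0.094], [0, 0, 0]]
    - [100, [0, -0.4, 0.134], [0, 0, 0]]
    - [100, [0, -0.51, 0.171], [0, 0, 0]]
    - [100, [0, -0.58, 0.195], [0, 0, 0]]
    - [100, [0, -0.614, 0.206], [0, 0, 0]]
    - [100, [0, -0.614, 0.206], [0, 0, 0]]
    - [100, [0, -0.614, 0.206], [0, 0, 0]]
    - [100, [0, -0.614, 0.206], [0, 0, 0]]

```text
time: 7.65
eef_pos: [0.4681, -0.2192, 0.1094]
tcp_rot: [0.389, 0.59, -0.389, 0.591]
contact_force: [0.6, 0.6, -0.7]
opening: 1.0
```

```bash
python3 go.py 0,-.614,.206 l .013; python3 -c "
from plant import cams;import cv2
from h import *
c=cams.read_camera('side');cv2.imwrite('pics/s2.png',cv2.resize(c['color'][80:230,150:400,::-1],None,fx=3,fy=3))
r=locate(c,bush(.056,.003),cen(c,bush(.056,.003),(.6122,-.09))[0],comps(c,'brass'));print(r)"
```

```text
t 7.65 meas [ 0.4681 -0.2192  0.1094] cmd [ 0.4674 -0.2195  0.1097] open 1.000 F [ 0.6  0.6 -0.7] q6 0.53
l shift [0.322 0.    0.   ]
(array([ 0.61369204, -0.09244858]), array([245.1362862 , 172.91822828]), 587.0, 649.4375)
```

View pics/s2.png

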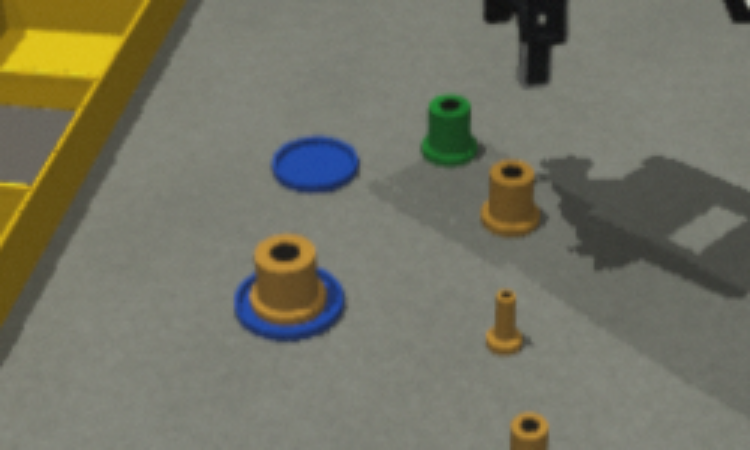

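The largest bushing stands upright in the largest dish, at crop position (287,290). The next bushing, brass_l, is at crop (511,200).

Request:
play_rows:
  rows:
    - [100, [0.08, 0, 0], [0, 0, 0]]
    - [100, [0.18, 0, 0], [0, 0, 0]]
    - [100, [0.26, 0, 0], [0, 0, 0]]
    - [100, [0.305, 0, 0], [0, 0, 0]]
    - [100, [0.322, 0, 0], [0, 0, 0]]
    - [100, [0.322, 0, 0], [0, 0, 0]]
    - [100, [0.322, 0, 0], [0, 0, 0]]
    - [100, [0.322, 0, 0], [0, 0, 0]]
    - [80, [0.322, 0, 0], [0, 0, 0]]
    - [60, [0.322, 0, 0], [0, 0, 0]]

```text
time: 8.53
eef_pos: [0.4682, -0.2204, 0.0142]
tcp_rot: [0.389, 0.589, -0.389, 0.591]
contact_force: [-0.8, 0.1, 0.5]
opening: 0.748
```

Request:
play_rows:
  rows:
    - [40, [0, 0, 0], [0, 0, 0]]
    - [20, [0, 0, 0], [0, 0, 0]]
    - [0, [0, 0, 0], [0, 0, 0]]
    - [0, [0, 0, 0], [0, 0, 0]]
    - [0, [0, 0, 0], [0, 0, 0]]
    - [0, [0, 0, 0], [0, 0, 0]]
  force: 50

```text
time: 9.03
eef_pos: [0.4674, -0.2197, 0.0137]
tcp_rot: [0.389, 0.59, -0.389, 0.59]
contact_force: [-1.7, 2.7, 5.9]
opening: 0.365
```

```bash
python3 go.py .322,0,0 dl .11
```

```text
t 9.03 meas [ 0.4674 -0.2197  0.0137] cmd [ 0.4674 -0.2195  0.0131] open 0.365 F [-1.7  2.7  5.9] q6 0.53
dl shift [-0.323  0.446  0.345]
```

Request:
play_rows:
  rows:
    - [0, [-0.05, 0, 0], [0, 0, 0]]
    - [0, [-0.13, 0, 0], [0, 0, 0]]
    - [0, [-0.22, 0, 0], [0, 0, 0]]
    - [0, [-0.29, 0, 0], [0, 0, 0]]
    - [0, [-0.323, 0.03, 0.023], [0, 0, 0]]
    - [0, [-0.323, 0.1, 0.077], [0, 0, 0]]
    - [0, [-0.323, 0.18, 0.139], [0, 0, 0]]
    - [0, [-0.323, 0.27, 0.209], [0, 0, 0]]
    - [0, [-0.323, 0.36, 0.278], [0, 0, 0]]
    - [0, [-0.323, 0.42, 0.325], [0, 0, 0]]

```text
time: 9.87
eef_pos: [0.6233, -0.2603, 0.1085]
tcp_rot: [0.389, 0.59, -0.389, 0.59]
contact_force: [0.4, -0.5, -2.2]
opening: 0.36
```

```bash
python3 go.py -.323,.42,.325 dl .027
```

```text
t 9.87 meas [ 0.6233 -0.2603  0.1085] cmd [ 0.6216 -0.2594  0.11  ] open 0.360 F [ 0.4 -0.5 -2.2] q6 0.62
dl shift [0.277 0.026 0.02 ]
```

Request:
play_rows:
  rows:
    - [0, [0, 0.026, 0.02], [0, 0, 0]]
    - [0, [0.05, 0.026, 0.02], [0, 0, 0]]
    - [0, [0.12, 0.026, 0.02], [0, 0, 0]]
    - [0, [0.19, 0.026, 0.02], [0, 0, 0]]
    - [0, [0.24, 0.026, 0.02], [0, 0, 0]]
    - [0, [0.27, 0.026, 0.02], [0, 0, 0]]
    - [0, [0.277, 0.026, 0.02], [0, 0, 0]]
    - [0, [0.277, 0.026, 0.02], [0, 0, 0]]
    - [0, [0.277, 0.026, 0.02], [0, 0, 0]]
    - [0, [0.277, 0.026, 0.02], [0, 0, 0]]

```text
time: 10.7
eef_pos: [0.6321, -0.263, 0.0286]
tcp_rot: [0.389, 0.589, -0.389, 0.591]
contact_force: [-0.5, -0.7, -2.7]
opening: 0.361
```

Request:
play_rows:
  rows:
    - [0, [0.01, 0, 0], [0, 0, 0]]
    - [0, [0.018, 0, 0], [0, 0, 0]]
    - [0, [0.024, 0, 0], [0, 0, 0]]
    - [0, [0.029, 0, 0], [0, 0, 0]]
    - [0, [0.032, 0, 0], [0, 0, 0]]
    - [0, [0.034, 0, 0], [0, 0, 0]]
    - [0, [0.035, 0, 0], [0, 0, 0]]
    - [0, [0.035, 0, 0], [0, 0, 0]]
    - [0, [0.035, 0, 0], [0, 0, 0]]
    - [0, [0.035, 0, 0], [0, 0, 0]]

```text
time: 11.53
eef_pos: [0.6311, -0.2621, 0.0169]
tcp_rot: [0.389, 0.59, -0.389, 0.59]
contact_force: [-2.3, 2.1, 4.0]
opening: 0.36
```

```bash
python3 go.py .312,.026,.02 dl .016
```

```text
t 11.53 meas [ 0.6311 -0.2621  0.0169] cmd [ 0.6311 -0.2619  0.0164] open 0.360 F [-2.3  2.1  4. ] q6 0.62
dl shift [ 0.001  0.    -0.   ]
```

Force reversed from −2.7 N to +4 N, so it is on the dish floor. Releasing and rising.

Request:
play_rows:
  rows:
    - [45, [0, 0, 0], [0, 0, 0]]
    - [60, [0, 0, 0], [0, 0, 0]]
    - [80, [0, 0, 0], [0, 0, 0]]
    - [80, [0, 0, 0], [0, 0, 0]]
    - [80, [0, 0, 0], [0, 0, 0]]
    - [80, [-0.06, 0, 0], [0, 0, 0]]
    - [80, [-0.14, 0, 0], [0, 0, 0]]
    - [80, [-0.24, 0, 0], [0, 0, 0]]
    - [80, [-0.31, 0, 0], [0, 0, 0]]
    - [80, [-0.31, 0, 0], [0, 0, 0]]

```text
time: 12.37
eef_pos: [0.6345, -0.2643, 0.1162]
tcp_rot: [0.389, 0.586, -0.389, 0.594]
contact_force: [1.4, -1.3, 1.9]
opening: 0.8
```

```bash
python3 go.py -.31,0,0 m .11
```

```text
t 12.37 meas [ 0.6345 -0.2643  0.1162] cmd [ 0.6311 -0.2619  0.1094] open 0.800 F [ 1.4 -1.3  1.9] q6 0.62
m shift [-0.002 -0.231 -1.23 ]
```

Request:
play_rows:
  rows:
    - [80, [0, -0.015, -0.08], [0, 0, 0]]
    - [80, [0, -0.036, -0.19], [0, 0, 0]]
    - [80, [0, -0.058, -0.31], [0, 0, 0]]
    - [80, [0, -0.081, -0.43], [0, 0, 0]]
    - [80, [0, -0.103, -0.55], [0, 0, 0]]
    - [80, [0, -0.126, -0.67], [0, 0, 0]]
    - [80, [0, -0.146, -0.78], [0, 0, 0]]
    - [80, [0, -0.161, -0.86], [0, 0, 0]]
    - [80, [0, -0.169, -0.9], [0, 0, 0]]
    - [80, [0, -0.169, -0.9], [0, 0, 0]]

```text
time: 13.2
eef_pos: [0.4765, -0.0324, 0.1084]
tcp_rot: [0.388, 0.591, -0.389, 0.59]
contact_force: [-0.0, 0.5, 0.0]
opening: 0.797
```

Request:
play_rows:
  rows:
    - [80, [0, -0.015, -0.07], [0, 0, 0]]
    - [80, [0, -0.032, -0.17], [0, 0, 0]]
    - [80, [0, -0.051, -0.27], [0, 0, 0]]
    - [80, [0, -0.062, -0.33], [0, 0, 0]]
    - [80, [0, -0.062, -0.33], [0, 0, 0]]
    - [80, [0, -0.062, -0.33], [0, 0, 0]]
    - [80, [0, -0.062, -0.33], [0, 0, 0]]
    - [80, [0, -0.062, -0.33], [0, 0, 0]]

```text
time: 13.87
eef_pos: [0.4233, 0.0484, 0.1096]
tcp_rot: [0.39, 0.59, -0.39, 0.59]
contact_force: [0.0, -0.1, 0.3]
opening: 0.801
```

```bash
python3 go.py 0,-.231,-1.23 m .013; python3 -c "
from plant import cams;import cv2
from h import *
c=cams.read_camera('side');cv2.imwrite('pics/s3.png',cv2.resize(c['color'][80:260,150:420,::-1],None,fx=2.8,fy=2.8))"
```

```text
t 13.87 meas [0.4233 0.0484 0.1096] cmd [0.4221 0.0499 0.1094] open 0.801 F [ 0.  -0.1  0.3] q6 1.04
m shift [ 0.321 -0.     0.   ]
```

View pics/s3.png

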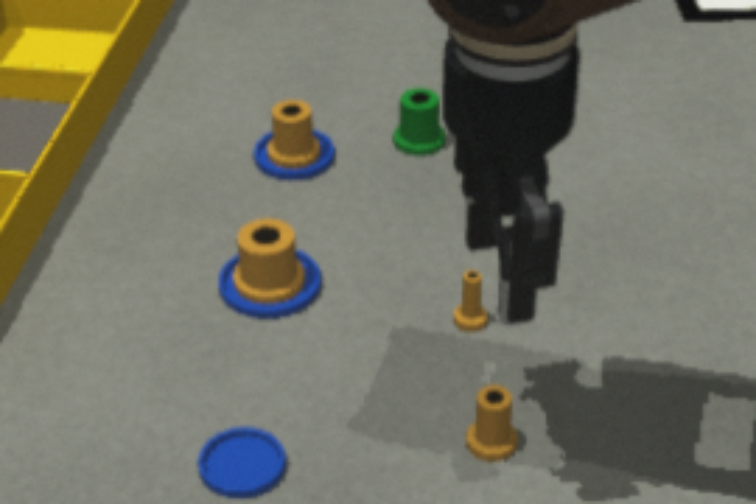

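Both are upright in their dishes, at crop positions (270,270) and (294,140). The gripper hangs over brass_m at crop (492,430).

Request:
play_rows:
  rows:
    - [80, [0.08, 0, 0], [0, 0, 0]]
    - [80, [0.18, 0, 0], [0, 0, 0]]
    - [80, [0.26, 0, 0], [0, 0, 0]]
    - [80, [0.305, 0, 0], [0, 0, 0]]
    - [80, [0.321, 0, 0], [0, 0, 0]]
    - [80, [0.321, 0, 0], [0, 0, 0]]
    - [80, [0.321, 0, 0], [0, 0, 0]]
    - [80, [0.321, 0, 0], [0, 0, 0]]
    - [80, [0.321, 0, 0], [0, 0, 0]]
    - [80, [0.321, 0, 0], [0, 0, 0]]

```text
time: 14.75
eef_pos: [0.423, 0.0495, 0.014]
tcp_rot: [0.39, 0.59, -0.389, 0.591]
contact_force: [0.6, 0.6, 0.5]
opening: 0.804
```

```bash
python3 go.py .321,0,0 m .013
```

```text
t 14.75 meas [0.423  0.0495 0.014 ] cmd [0.4221 0.0499 0.0131] open 0.804 F [0.6 0.6 0.5] q6 1.04
m shift [ 0. -0.  0.]
```

Request:
play_rows:
  rows:
    - [60, [0, 0, 0], [0, 0, 0]]
    - [45, [0, 0, 0], [0, 0, 0]]
    - [35, [0, 0, 0], [0, 0, 0]]
    - [25, [0, 0, 0], [0, 0, 0]]
    - [10, [0, 0, 0], [0, 0, 0]]
    - [0, [0, 0, 0], [0, 0, 0]]
    - [0, [0, 0, 0], [0, 0, 0]]
    - [0, [0, 0, 0], [0, 0, 0]]
    - [0, [0, 0, 0], [0, 0, 0]]
  force: 40

```text
time: 15.5
eef_pos: [0.4222, 0.0498, 0.0132]
tcp_rot: [0.389, 0.59, -0.389, 0.59]
contact_force: [-0.6, 1.7, 5.7]
opening: 0.251
```

```bash
python3 go.py 0,0,0 dm .11
```

```text
t 15.50 meas [0.4222 0.0498 0.0132] cmd [0.4221 0.0499 0.0131] open 0.251 F [-0.6  1.7  5.7] q6 1.04
dm shift [-0.323  0.57   0.061]
```

Request:
play_rows:
  rows:
    - [0, [-0.05, 0, 0], [0, 0, 0]]
    - [0, [-0.13, 0, 0], [0, 0, 0]]
    - [0, [-0.22, 0, 0], [0, 0, 0]]
    - [0, [-0.29, 0, 0], [0, 0, 0]]
    - [0, [-0.323, 0.04, 0.004], [0, 0, 0]]
    - [0, [-0.323, 0.13, 0.014], [0, 0, 0]]
    - [0, [-0.323, 0.24, 0.026], [0, 0, 0]]
    - [0, [-0.323, 0.35, 0.037], [0, 0, 0]]
    - [0, [-0.323, 0.46, 0.049], [0, 0, 0]]
    - [0, [-0.323, 0.54, 0.058], [0, 0, 0]]

```text
time: 16.33
eef_pos: [0.5794, 0.0977, 0.1084]
tcp_rot: [0.389, 0.59, -0.389, 0.59]
contact_force: [-0.5, 0.1, -1.9]
opening: 0.247
```

Request:
play_rows:
  rows:
    - [0, [0, 0.03, 0.003], [0, 0, 0]]
    - [0, [0, 0.03, 0.003], [0, 0, 0]]
    - [0, [0.06, 0.03, 0.003], [0, 0, 0]]
    - [0, [0.13, 0.03, 0.003], [0, 0, 0]]
    - [0, [0.2, 0.03, 0.003], [0, 0, 0]]
    - [0, [0.25, 0.03, 0.003], [0, 0, 0]]
    - [0, [0.277, 0.03, 0.003], [0, 0, 0]]
    - [0, [0.277, 0.03, 0.003], [0, 0, 0]]
    - [0, [0.277, 0.03, 0.003], [0, 0, 0]]
    - [0, [0.277, 0.03, 0.003], [0, 0, 0]]

```text
time: 17.17
eef_pos: [0.587, 0.1, 0.028]
tcp_rot: [0.39, 0.59, -0.389, 0.591]
contact_force: [-0.6, 0.1, -2.1]
opening: 0.252
```

```bash
python3 go.py -.046,.57,.061 dm .0165
```

```text
t 17.17 meas [0.587 0.1   0.028] cmd [0.5864 0.1005 0.0269] open 0.252 F [-0.6  0.1 -2.1] q6 1.16
dm shift [0.035 0.    0.   ]
```

Request:
play_rows:
  rows:
    - [0, [0.01, 0, 0], [0, 0, 0]]
    - [0, [0.018, 0, 0], [0, 0, 0]]
    - [0, [0.024, 0, 0], [0, 0, 0]]
    - [0, [0.029, 0, 0], [0, 0, 0]]
    - [0, [0.032, 0, 0], [0, 0, 0]]
    - [0, [0.034, 0, 0], [0, 0, 0]]
    - [0, [0.035, 0, 0], [0, 0, 0]]
    - [0, [0.035, 0, 0], [0, 0, 0]]
    - [0, [0.035, 0, 0], [0, 0, 0]]
    - [0, [0.035, 0, 0], [0, 0, 0]]

```text
time: 18.0
eef_pos: [0.5865, 0.1002, 0.0164]
tcp_rot: [0.389, 0.59, -0.389, 0.59]
contact_force: [-0.4, 0.4, 0.4]
opening: 0.252
```

```bash
python3 go.py .035,0,0 dm .0165
```

```text
t 18.00 meas [0.5865 0.1002 0.0164] cmd [0.5864 0.1005 0.0164] open 0.252 F [-0.4  0.4  0.4] q6 1.16
dm shift [-0.  0.  0.]
```

Load is off the gripper (−2.1 N to +0.4 N). Releasing.

Request:
play_rows:
  rows:
    - [35, [0, 0, 0], [0, 0, 0]]
    - [50, [0, 0, 0], [0, 0, 0]]
    - [70, [0, 0, 0], [0, 0, 0]]
    - [70, [0, 0, 0], [0, 0, 0]]
    - [70, [0, 0, 0], [0, 0, 0]]
    - [70, [-0.06, 0, 0], [0, 0, 0]]
    - [70, [-0.14, 0, 0], [0, 0, 0]]
    - [70, [-0.24, 0, 0], [0, 0, 0]]
    - [70, [-0.31, 0, 0], [0, 0, 0]]
    - [70, [-0.31, 0, 0], [0, 0, 0]]

```text
time: 18.83
eef_pos: [0.5903, 0.1002, 0.1155]
tcp_rot: [0.391, 0.587, -0.387, 0.594]
contact_force: [1.0, -0.5, 0.7]
opening: 0.699
```

```bash
python3 go.py -.31,0,0 s .11
```

```text
t 18.83 meas [0.5903 0.1002 0.1155] cmd [0.5864 0.1005 0.1094] open 0.699 F [ 1.  -0.5  0.7] q6 1.16
s shift [-0.002 -0.637  0.359]
```

Request:
play_rows:
  rows:
    - [70, [0, -0.06, 0.034], [0, 0, 0]]
    - [70, [0, -0.15, 0.085], [0, 0, 0]]
    - [70, [0, -0.25, 0.141], [0, 0, 0]]
    - [70, [0, -0.36, 0.203], [0, 0, 0]]
    - [70, [0, -0.46, 0.259], [0, 0, 0]]
    - [70, [0, -0.55, 0.31], [0, 0, 0]]
    - [70, [0, -0.61, 0.344], [0, 0, 0]]
    - [70, [0, -0.637, 0.359], [0, 0, 0]]
    - [70, [0, -0.637, 0.359], [0, 0, 0]]
    - [70, [0, -0.637, 0.359], [0, 0, 0]]

```text
time: 19.67
eef_pos: [0.4533, -0.074, 0.109]
tcp_rot: [0.39, 0.59, -0.389, 0.59]
contact_force: [-0.1, 1.2, 2.0]
opening: 0.705
```

Request:
play_rows:
  rows:
    - [70, [0.08, 0, 0], [0, 0, 0]]
    - [70, [0.18, 0, 0], [0, 0, 0]]
    - [70, [0.26, 0, 0], [0, 0, 0]]
    - [70, [0.3, 0, 0], [0, 0, 0]]
    - [70, [0.318, 0, 0], [0, 0, 0]]
    - [70, [0.318, 0, 0], [0, 0, 0]]
    - [70, [0.318, 0, 0], [0, 0, 0]]
    - [70, [0.318, 0, 0], [0, 0, 0]]
    - [70, [0.318, 0, 0], [0, 0, 0]]
    - [70, [0.318, 0, 0], [0, 0, 0]]

```text
time: 20.5
eef_pos: [0.4541, -0.0744, 0.0149]
tcp_rot: [0.389, 0.59, -0.389, 0.591]
contact_force: [-0.2, 0.6, -0.9]
opening: 0.697
```

```bash
python3 go.py .318,-.637,.359 s .014; python3 -c "
from plant import cams;import cv2
from h import *
c=cams.read_camera('side');cv2.imwrite('pics/s4.png',cv2.resize(c['color'][80:280,150:420,::-1],None,fx=2.8,fy=2.8))"
```

```text
t 20.50 meas [ 0.4541 -0.0744  0.0149] cmd [ 0.4532 -0.0738  0.014 ] open 0.697 F [-0.2  0.6 -0.9] q6 0.78
s shift [-0. -0.  0.]
```

View pics/s4.png

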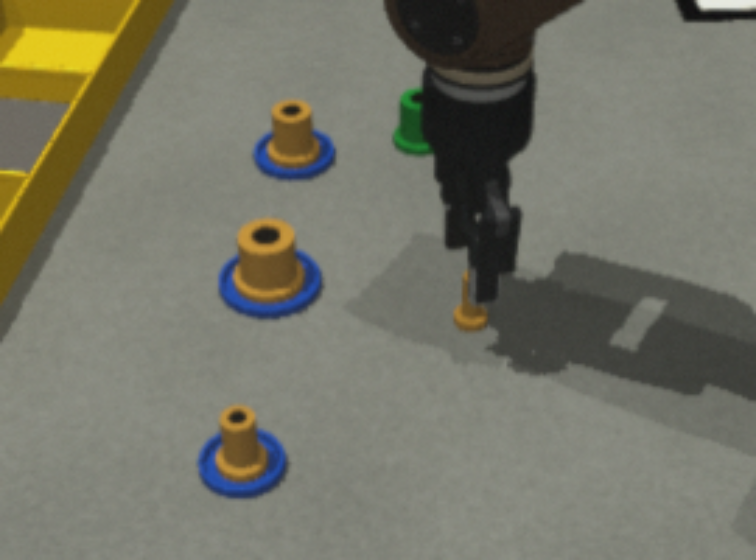

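Three are upright in their dishes, at crop (293,145), (270,275) and (240,455). The jaws straddle brass_s at crop (470,310).

Request:
play_rows:
  rows:
    - [60, [0, 0, 0], [0, 0, 0]]
    - [45, [0, 0, 0], [0, 0, 0]]
    - [35, [0, 0, 0], [0, 0, 0]]
    - [28, [0, 0, 0], [0, 0, 0]]
    - [22, [0, 0, 0], [0, 0, 0]]
    - [17, [0, 0, 0], [0, 0, 0]]
    - [10, [0, 0, 0], [0, 0, 0]]
    - [0, [0, 0, 0], [0, 0, 0]]
    - [0, [0, 0, 0], [0, 0, 0]]
    - [0, [0, 0, 0], [0, 0, 0]]
  force: 30

```text
time: 21.38
eef_pos: [0.4531, -0.074, 0.0139]
tcp_rot: [0.389, 0.59, -0.389, 0.59]
contact_force: [-0.2, 0.7, 1.2]
opening: 0.136
```

```bash
python3 go.py 0,0,0 ds .11
```

```text
t 21.38 meas [ 0.4531 -0.074   0.0139] cmd [ 0.4532 -0.0738  0.014 ] open 0.136 F [-0.2  0.7  1.2] q6 0.78
ds shift [-0.32   0.879 -0.811]
```

Request:
play_rows:
  rows:
    - [0, [-0.05, 0, 0], [0, 0, 0]]
    - [0, [-0.13, 0, 0], [0, 0, 0]]
    - [0, [-0.22, 0, 0], [0, 0, 0]]
    - [0, [-0.29, 0, 0], [0, 0, 0]]
    - [0, [-0.32, 0.03, -0.028], [0, 0, 0]]
    - [0, [-0.32, 0.1, -0.092], [0, 0, 0]]
    - [0, [-0.32, 0.18, -0.166], [0, 0, 0]]
    - [0, [-0.32, 0.26, -0.24], [0, 0, 0]]
    - [0, [-0.32, 0.34, -0.314], [0, 0, 0]]
    - [0, [-0.32, 0.42, -0.388], [0, 0, 0]]

```text
time: 22.22
eef_pos: [0.5234, 0.0839, 0.1095]
tcp_rot: [0.389, 0.59, -0.389, 0.59]
contact_force: [0.9, -0.1, -0.9]
opening: 0.138
```

Request:
play_rows:
  rows:
    - [0, [0, 0.08, -0.074], [0, 0, 0]]
    - [0, [0, 0.16, -0.148], [0, 0, 0]]
    - [0, [0, 0.24, -0.221], [0, 0, 0]]
    - [0, [0, 0.32, -0.295], [0, 0, 0]]
    - [0, [0, 0.39, -0.36], [0, 0, 0]]
    - [0, [0, 0.44, -0.406], [0, 0, 0]]
    - [0, [0, 0.459, -0.423], [0, 0, 0]]
    - [0, [0, 0.459, -0.423], [0, 0, 0]]
    - [0, [0, 0.459, -0.423], [0, 0, 0]]
    - [0, [0, 0.459, -0.423], [0, 0, 0]]

```text
time: 23.05
eef_pos: [0.5991, 0.2522, 0.1093]
tcp_rot: [0.389, 0.59, -0.39, 0.59]
contact_force: [0.2, 0.5, -0.4]
opening: 0.136
```

Request:
play_rows:
  rows:
    - [0, [0.05, 0, 0], [0, 0, 0]]
    - [0, [0.12, 0, 0], [0, 0, 0]]
    - [0, [0.19, 0, 0], [0, 0, 0]]
    - [0, [0.24, 0, 0], [0, 0, 0]]
    - [0, [0.27, 0, 0], [0, 0, 0]]
    - [0, [0.277, 0, 0], [0, 0, 0]]
    - [0, [0.277, 0, 0], [0, 0, 0]]
    - [0, [0.277, 0, 0], [0, 0, 0]]
    - [0, [0.277, 0, 0], [0, 0, 0]]
    - [0, [0.277, 0, 0], [0, 0, 0]]

```text
time: 23.88
eef_pos: [0.6007, 0.2537, 0.0283]
tcp_rot: [0.39, 0.59, -0.389, 0.591]
contact_force: [0.1, 0.3, -0.7]
opening: 0.135
```

```bash
python3 go.py -.043,.879,-.811 ds .0172; python3 -c "
from plant import cams;import cv2
c=cams.read_camera('side');cv2.imwrite('pics/s5.png',cv2.resize(c['color'][190:380,100:360,::-1],None,fx=2.8,fy=2.8))"
```

```text
t 23.88 meas [0.6007 0.2537 0.0283] cmd [0.5997 0.2537 0.0269] open 0.135 F [ 0.1  0.3 -0.7] q6 1.41
ds shift [ 0.032  0.    -0.001]
```

View pics/s5.png

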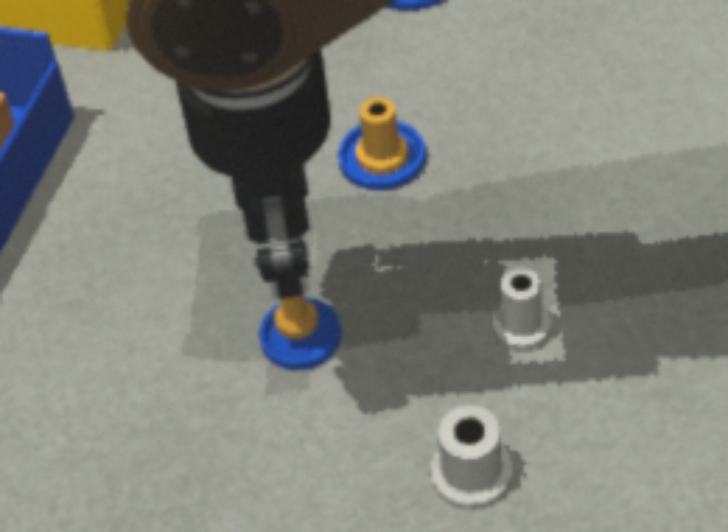

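brass_s hangs over its dish at (297,318), but the flange looks rather wide, so I'll check for tilt in an enlarged crop.

```bash
python3 -c "
from plant import cams;import cv2
from h import *
c=cams.read_camera('side');i=c['color'][:,:,::-1].copy()
z=8;x0,y0=180,270;o=cv2.resize(i[y0:y0+60,x0:x0+60],None,fx=z,fy=z,interpolation=cv2.INTER_CUBIC);p=o.copy()
for P in bush(.026,.0135):
    q=(proj(c,P+[.6,.2537,0])-[x0,y0]+.5)*z; cv2.polylines(p,[cv2.convexHull(q.astype(np.int32))],True,(0,0,255),1)
cv2.imwrite('pics/s6.png',cv2.resize(cv2.hconcat([o,p]),(800,400)))"
```

```text
(no output)
```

View pics/s6.png

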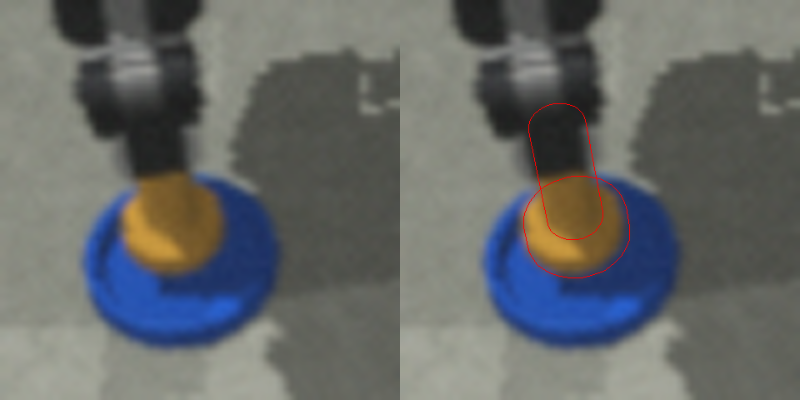

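The upright model outline matches the bushing to about a pixel, so it is upright. Lowering.

Request:
play_rows:
  rows:
    - [0, [0.01, 0, 0], [0, 0, 0]]
    - [0, [0.018, 0, 0], [0, 0, 0]]
    - [0, [0.024, 0, 0], [0, 0, 0]]
    - [0, [0.028, 0, 0], [0, 0, 0]]
    - [0, [0.03, 0, 0], [0, 0, 0]]
    - [0, [0.032, 0, 0], [0, 0, 0]]
    - [0, [0.032, 0, 0], [0, 0, 0]]
    - [0, [0.032, 0, 0], [0, 0, 0]]
    - [0, [0.032, 0, 0], [0, 0, 0]]
    - [0, [0.032, 0, 0], [0, 0, 0]]

```text
time: 24.82
eef_pos: [0.5998, 0.2534, 0.0172]
tcp_rot: [0.389, 0.59, -0.389, 0.59]
contact_force: [-0.1, -0.3, -0.6]
opening: 0.138
```

```bash
python3 go.py .032,0,0; python3 -c "
from plant import cams,ctrl
for i in range(3): cams.read_camera('top');print(ctrl.get_state()['contact_force'].round(1),ctrl.get_state()['eef_pos'].round(4))"
```

```text
t 24.82 meas [0.5998 0.2534 0.0172] cmd [0.5997 0.2537 0.0173] open 0.138 F [-0.1 -0.3 -0.6] q6 1.41
[ 0.2  0.2 -1.1] [0.5997 0.2534 0.0172]
[-0.2 -0.1 -0.3] [0.5997 0.2534 0.0172]
[-0.   0.8 -0.5] [0.5997 0.2534 0.0171]
```

The force still shows its weight (about −0.6 N), so I'll creep down a little further.

Request:
play_rows:
  rows:
    - [0, [0.001, 0, 0], [0, 0, 0]]
    - [0, [0.002, 0, 0], [0, 0, 0]]
    - [0, [0.003, 0, 0], [0, 0, 0]]
    - [0, [0.003, 0, 0], [0, 0, 0]]
    - [0, [0.003, 0, 0], [0, 0, 0]]
    - [0, [0.003, 0, 0], [0, 0, 0]]

```text
time: 25.47
eef_pos: [0.6002, 0.2536, 0.0169]
tcp_rot: [0.39, 0.59, -0.389, 0.591]
contact_force: [0.5, 0.8, 2.6]
opening: 0.138
```

```bash
python3 go.py .003,0,0; python3 -c "
from plant import cams,ctrl
for i in range(3): cams.read_camera('top');print(ctrl.get_state()['contact_force'].round(1),ctrl.get_state()['eef_pos'].round(4))"
```

```text
t 25.47 meas [0.6002 0.2536 0.0169] cmd [0.5997 0.2537 0.0164] open 0.138 F [0.5 0.8 2.6] q6 1.41
[-0.4  0.2  3.9] [0.6002 0.2536 0.0169]
[-0.3 -0.3  4.6] [0.6001 0.2535 0.0168]
[-0.4 -0.7  4.6] [0.6001 0.2536 0.0169]
```

Contact is clear now (+4 N). Releasing gently and rising.

Request:
play_rows:
  rows:
    - [18, [0, 0, 0], [0, 0, 0]]
    - [25, [0, 0, 0], [0, 0, 0]]
    - [40, [0, 0, 0], [0, 0, 0]]
    - [60, [0, 0, 0], [0, 0, 0]]
    - [60, [0, 0, 0], [0, 0, 0]]
    - [60, [-0.06, 0, 0], [0, 0, 0]]
    - [60, [-0.14, 0, 0], [0, 0, 0]]
    - [60, [-0.24, 0, 0], [0, 0, 0]]
    - [60, [-0.36, 0, 0], [0, 0, 0]]
    - [60, [-0.4, 0, 0], [0, 0, 0]]

```text
time: 26.45
eef_pos: [0.6026, 0.2541, 0.1424]
tcp_rot: [0.392, 0.588, -0.387, 0.592]
contact_force: [0.9, 0.9, 1.4]
opening: 0.601
```

Request:
play_rows:
  rows:
    - [60, [0, -0.06, 0.06], [0, 0, 0]]
    - [60, [0, -0.16, 0.16], [0, 0, 0]]
    - [60, [0, -0.26, 0.26], [0, 0, 0]]
    - [60, [0, -0.35, 0.35], [0, 0, 0]]
    - [60, [0, -0.4, 0.4], [0, 0, 0]]
    - [60, [0, -0.4, 0.4], [0, 0, 0]]
    - [60, [0, -0.4, 0.4], [0, 0, 0]]
    - [60, [0, -0.4, 0.4], [0, 0, 0]]
    - [60, [0, -0.4, 0.4], [0, 0, 0]]
    - [60, [0, -0.4, 0.4], [0, 0, 0]]

```text
time: 27.28
eef_pos: [0.537, 0.0968, 0.1361]
tcp_rot: [0.389, 0.591, -0.389, 0.591]
contact_force: [-0.6, -0.3, 0.9]
opening: 0.601
```

```bash
python3 go.py -.4,-.4,.4; python3 -c "
from plant import cams;import cv2
from h import *
c=cams.read_camera('side');cv2.imwrite('pics/s7.png',c['color'][:,:,::-1])
cs=comps(c,'brass')
for n,f,xy in(('xl',.056,(.6122,-.09)),('l',.046,(.6312,-.2618)),('m',.036,(.5865,.1004)),('s',.026,(.5997,.2539))):
    b=bush(f,.003);r=locate(c,b,cen(c,b,xy)[0],cs);print(n,'err mm',((r[0]-xy)*1e3).round(1),'area',r[2],round(r[3]))"
```

```text
t 27.28 meas [0.537  0.0968 0.1361] cmd [0.5367 0.0962 0.1364] open 0.601 F [-0.6 -0.3  0.9] q6 1.16
xl err mm [5.  3.1] area 433.0 654
l err mm [-14.  174.7] area 433.0 479
m err mm [0.6 0.1] area 356.0 417
s err mm [ 0.7 -0.7] area 230.0 291
```

View pics/s7.png

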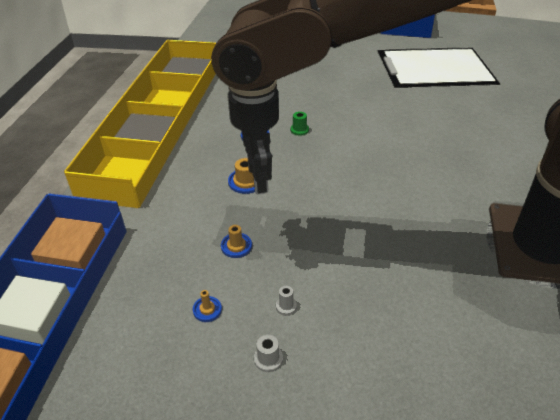

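m and s are centred within 1 mm. The arm hides brass_l and part of xl in this view, so I'll check those from the top camera, then hand in.

```bash
python3 -c "
from plant import cams,ctrl
from h import *
import cv2
c=cams.read_camera('top');cs=comps(c,'brass');cv2.imwrite('pics/t8.png',c['color'][:,:,::-1])
for n,f,xy in(('xl',.056,(.6122,-.09)),('l',.046,(.6312,-.2618)),('m',.036,(.5865,.1004)),('s',.026,(.5997,.2539))):
    b=bush(f,.003);r=locate(c,b,cen(c,b,xy)[0],cs);print(n,'err mm',((r[0]-xy)*1e3).round(1),'area',r[2],round(r[3]))"
```

```text
xl err mm [ 0.7 -2.7] area 473.0 569
l err mm [ 0.8 -1.7] area 342.0 414
m err mm [ 12.6 152.3] area 90.0 255
s err mm [-0.5 -1. ] area 90.0 139
```

View pics/t8.png

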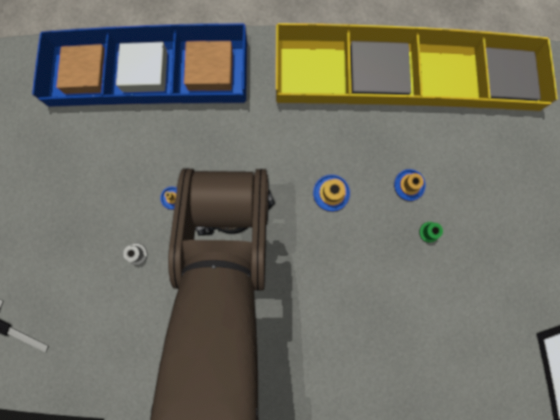

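xl (332,192), l (410,184) and s (172,198) are upright in their dishes in this view. The arm hides m here, but it was measured from the side. The steel and green bushings haven't moved.

```bash
python3 -c "
from plant import ctrl;print(ctrl.sign_off())"
```

```text
the job is handed in; nothing more can be done
None
```

All four brass bushings are standing upright in their own dishes, set down in the order xl, l, m, s. The job was handed in at about 27 s of robot time, well under the 109 s limit. Each was lowered until the gripper felt the dish floor before release, and contact forces stayed below about 6 N.

**Final positions:** in the last check views, each bushing was within 3 mm of its dish centre: xl 2.8 mm, l 1.9 mm, and m and s about 1 mm.

**Checks that failed:** the arm hid some bushings in the last pictures.
- The side view gave no valid fit for l and only a partly hidden one for xl, so I measured both from the top.
- The top view gave no valid fit for m, which I measured from the side.

**Bystanders:** the two steel bushings and the green look-alike were never touched and appear unmoved by eye. My first attempt to measure the steel positions by colour failed, and I did not repeat it.

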